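# Load the last test cartridge into the analyser

### The arm

A 6-joint arm with a two-finger parallel gripper is mounted at the origin on the work surface. World frame = base frame: x ahead of the robot, y to its left, z up, the work surface at z = 0. Lengths are in m, angles in degrees, forces in N, time in s.
With the tool pointing down it reaches from about 0.25 to 0.775 m from the base axis. Payload 8.9 kg.
Tool frame: the origin (TCP) lies midway between the tips of the shut fingers; the grasp point (between the pads) lies 19 mm behind it (env.grasp_offset is the distance from the TCP to the grasp point, in m); z points along the fingers, y is the line along which they close (so a half turn about z gives the same grasp; the last joint's range is limited). The gripper opens to 85 mm and grips with 20 to 120 N. Pads are 22 mm wide; open, the fingers measure 114 mm over their backs; the gripper's body (76 mm by 85 mm) begins 54 mm behind the grasp point. The pads swing forward as they close: fully open they stand 13 mm farther back than shut.
Start: joints at [68.623, 16.656, -8.789, 64.555, 0, 82.019], TCP at [0.122, 0.511, 0.231] pointing down, gripper open.
Joint ranges: [-144.48, 144.48], [-52.06, 99.96], [-74.48, 78.29], [-112.23, 115.85], [-86.99, 84.42], [-180, 180]. Speed limits (degrees/s): [127.2, 127.2, 159.86, 180, 180, 180].

### API

Orientations are given as a 3x3 rotation matrix whose columns are the frame's x, y, z axes.
In Python, from workcell import env, optics gives the robot as it stands.
- The arm moves only by the tool move_arm, never from a script. Its argument "plan" is one flat list of numbers, 5 for each row, row after row: the finger opening in cm, from 0 to 8.54, then the shift along the tool's x, y, z in cm, then the turn about the tool's z in rad. A call has 1 to 20 rows; each row is the pose to reach, as a shift and turn from the pose commanded when the call began, along the tool's axes at that moment; what a row does not reach only later rows make up. A row lasts 1/12 s, in which the tool goes at most 41.7 mm and 7.16 degrees, less where a joint would pass 70% of its speed; a pose out of reach is approached as far as the arm can. A call with a gripper value outside its range is refused whole. The fingers move at their own pace and stop on an object; "force" is the grip in N (left out, the last holds). Time passes only in rows, so rows that repeat a pose let the fingers close. It gives the time, the measured TCP pose, the force, the opening and the grip force at its end, in the units of the state.
- env.get_obs(): the state, without advancing time (a new reading comes with each control period).
- optics.read_camera(name): name is "scene" or "top"; returns (picture, depth): 384x512x3 uint8, blue, green, red; 384x512 float32, m along the optical axis (not along the pixel's ray), 0 where there is no reading.
- optics.camera_info(name): a dict with "fovy" (degrees; the focal length in pixels is half the picture's height over the tangent of half this angle, whatever the lens; pixels are square), "cx", "cy" (the principal point, pixels), "dist_coeffs" ([k1, k2, p1, p2, k3] as OpenCV has them; the pictures are not rectified), "xyz" and "rotation" of the camera in the world. Camera axes: x right, y down, z forward; pixel columns grow to the right and rows downward; lengths in m; the calibration is good to about 2 mm. A picture is of the moment at which its call begins. camera_info takes no time and is no camera call.
- env.finish_job(): hands the job in; it is judged then, once.
The state is a dict: "time_s": time; "joint_positions": joint angles; "dq": joint speeds; "joint_efforts": joint torques, N m; "eef_pos": TCP position; "ee_rot": TCP orientation; "ft_force": force on the tool from outside, world axes, zero at the start; "wrist_torque": the same for the moment, N m; "gripper_width": opening from 0.0 (shut) to 1.0 (fully open); "gripper_force": force on a finger pad.
Only numpy, scipy, OpenCV 4.12 (cv2) and the standard library are available. Lean on these libraries where they do the work, as an engineer would, in place of code of your own. Each camera call takes 0.05 s, during which the arm holds its last target. There are 200 camera calls.

### The job

Take the fresh test cartridge out of the open kit box, raise the analyser's clear hood and slide the cartridge down into the one free bay, the same way round as the cartridges already running, until it is fully home; then shut the hood all the way. The cartridge is thin plastic with film-covered wells, so pinch it lightly and never force it. Leave the running cartridges, the check plate in the kit box and everything else on the bench undisturbed.

Things in the scene. Friction and masses are not known exactly. Their poses are not given: they have to be found in the camera images.
- cartridge: fresh cartridge: flat white slab standing on edge, 60 mm wide (its x), 10 thick (y), 94 tall (z), 35-70 g; origin: centre of its underside. Above z = 66 it narrows to a ribbed thumb tab, x -25 to +13 mm; beside it, at x = +21, a 5 mm port cap. Its lower +x corner is cut out, 12 x 12 mm, as a key: +x goes to the analyser's rear. Starts upright in either slot of the kit box, 45 mm deep.
- cartridge_tab (a point): point (-6, 0, 86) mm in the fresh cartridge's frame, same axes: middle of the thumb tab, 8 mm below its top, above the centre of mass (off it the slab swings in the pinch). Pinch here across the 10 mm thickness (cartridge's y). 10 to 15 N holds it; squeezing over about 30 N a finger, or pressing it on the analyser with over 30 N, cracks it.
- analyser: cartridge analyser, fixed: 216 mm deep (x -112 to +104), 212 wide (y); origin: centre of its underside; x to its rear. Stands left or right, turned up to 0.3 rad. Flat deck at z = 100 mm with four upright slots (bays) at x = 0, y = -63, -21, 21, 63. In front (x < -54) a console slopes down from 85 to 45 mm high; behind x = 58 the rear box is 90 mm high.
- free_bay (a point): centre of the empty bay's mouth, at deck height; axes as the analyser's. Every bay: 63 mm long (x), 12 wide (y), 62 deep (floor at z = 38), mouth bevelled 3 mm all round over its top 4 mm. A 10.5 mm high key block at the rear end of the floor fits the cartridge's cut-out; back to front it stops 10 mm high. Fully home it stands 32 mm above the deck. A lit lamp on the deck 41 mm in front marks it.
- hood (a joint): clear hood over the deck, rad: 0 shut, grows as its front rises, stop at 1.80; starts 0 to 0.25. Stiff hinge: stays at any angle; about 2.5 N at the handle raises it, up to 2 N lowers it. Box open below: 112 mm from hinge to front face, 196 wide, 37 high, walls 4. Shut, its roof clears seated cartridges by 5 mm. Raise it to 1.6 or more to leave a gripper room over the bays.
- hood_handle (a point): middle of the hood's handle: round bar 11 mm thick, 110 long, parallel to the analyser's y, 35 mm off the hood's front face on two posts 94 mm apart. With the hood shut it lies (-147, 0, +20) mm from the hinge point in the analyser's axes, and moves on an arc about the hinge line; it turns freely between the pads.
- hood_hinge (a point): middle of the hood's hinge line, at (60, 0, 104) mm in the analyser's frame; the line runs along the analyser's y.
- kit_box: open white and blue carton, fixed, 100 mm (x) by 130 (y), rim 64 high, turned up to 1 rad; origin: centre of its underside. Its dark insert (top at 58 mm) has two upright slots along x, 63 by 13 mm, at x = 0, y = -24 and +24, floors at z = 13: the fresh cartridge stands in one, the check plate in the other. Paper flaps fold out from the rim.
- check_plate: the analyser's check plate, standing in the other slot of the kit box: a plain metal slab 60 mm wide, 10 mm thick, 80 mm tall, full width to the top, with a round finger dimple. Origin at the centre of its underside. Leave alone.
- running1: a cartridge of the same kind, already running in one of the other three bays, the same way round as the fresh one must go; origin at the centre of its underside, x towards the analyser's rear. Stands 32 mm above the deck. Leave alone.
- running2: a cartridge of the same kind, already running in one of the other three bays, the same way round as the fresh one must go; origin at the centre of its underside, x towards the analyser's rear. Stands 32 mm above the deck. Leave alone.
- running3: a cartridge of the same kind, already running in one of the other three bays, the same way round as the fresh one must go; origin at the centre of its underside, x towards the analyser's rear. Stands 32 mm above the deck. Leave alone.
- tube_rack: Orange tube rack, 200 mm (x) by 84 mm, with six capped tubes, 114 mm high. Loose bystander, leave alone. Origin at the centre of its underside.
- blender: Pale blue blender base, 104 mm across, 132 mm high. Loose bystander, leave alone. Origin at the centre of its underside.
- buffer_bottle: White bottle, 38 mm across, 95 mm high, between analyser and kit box. Loose bystander, leave alone. Origin at the centre of its underside.
- vial: Amber vial, 26 mm across, 48 mm high, close to the kit box. Loose bystander, leave alone. Origin at the centre of its underside.
- petri_dish: Closed flat round dish, 90 mm across, 15 mm high. Loose bystander, leave alone. Origin at the centre of its underside.
- scissors: Scissors lying flat, 150 mm long, 9 mm high. Loose bystander, leave alone. Origin near the pivot, x towards the tips.
- sample_dish: White bowl, 90 mm across, 32 mm high. Loose bystander, leave alone. Origin at the centre of its underside.
- pipette: Pipette lying along its x, 236 mm long, 25 mm high. Loose bystander, leave alone. Origin at the centre of its underside.
Mind the look-alikes: they are no part of the job. Leave any pink look-alike of the cartridge alone.

How it is judged (in metres and radians):
On the way:
1. the fresh cartridge is fully home in the free bay (horizontal distance between cartridge and free_bay below 0.004 m and z of cartridge in the frame of analyser below 0.041 m and angle between cartridge's own z axis and vertical below 0.06 rad), for 0.2 s.
At the end, for the whole second after the job is handed in: The fresh cartridge stands at rest, upright, in the free bay: within 4 mm of the bay's centre and no more than 3 mm short of its floor; the hood is shut (within 0.05 rad); the running cartridges are within 6 mm and the check plate within 10 mm of where they were (all of step 1 and value of joint hood below 0.05 rad and linear speed of cartridge below 0.02 m/s and distance of each of running1, running2, running3 from where it was at the start of the episode below 0.006 m and distance of check_plate from where it was at the start of the episode below 0.01 m); the robot touches nothing.
It fails at once if the cartridge is squeezed with more than 30 N between the fingers (contact force between the fingers and cartridge above 60 N).
It fails at once if the cartridge is forced against the analyser with more than 30 N (contact force between cartridge and analyser above 30 N).
It fails at once if a running cartridge is moved more than 6 mm (distance of any of running1, running2, running3 from where it was at the start of the episode above 0.006 m).
It fails at once if the check plate is moved more than 10 mm (distance of check_plate from where it was at the start of the episode above 0.01 m).
It fails at once if another thing on the bench is shifted more than 20 mm or knocked over (distance of any of tube_rack, blender, buffer_bottle, vial, petri_dish, scissors, sample_dish, pipette from where it was at the start of the episode above 0.02 m or angle between any of tube_rack, blender, buffer_bottle, vial, petri_dish, scissors, sample_dish, pipette's own z axis and vertical above 0.5 rad).
It also fails if it takes over 72 s, if anything falls off the work surface, if the arm or the gripper's body presses on something with over 40 N, if the wrist force passes 120 N, or if a joint passes its speed limit or range.

## Working session

There is one attempt and no reset: what is moved stays moved. The work goes in short steps, Python scripts to look and compute and a tool call to move; the robot and the scene stay as the last step left them, time stands still between calls to the robot, and variables do not carry over. Pictures are saved under pics/ and viewed, at most 10 in all, crops included, and the job is handed in when it is done.

Besides the shell and the picture viewer there is one more tool, called as a command line: name --argument value ..., lists and objects as JSON in quotes. move_arm: Moves the arm, as the interface text tells. Its arguments: {"type":"object","properties":{"plan":{"type":"array"},"force":{"type":"number"}},"required":["plan"]}

```bash
ls; mkdir -p pics; cat > h.py <<'E'
import numpy as np, cv2
from workcell import env, optics
def K(n):
    c=optics.camera_info(n); f=192/np.tan(np.radians(c["fovy"])/2)
    return np.array([[f,0,c["cx"]],[0,f,c["cy"]],[0,0,1]]),np.array(c["dist_coeffs"],float),np.array(c["xyz"]),np.array(c["rotation"])
def cloud(n,d):
    k,dc,t,R=K(n); v,u=np.mgrid[0:384,0:512]
    p=cv2.undistortPoints(np.stack([u,v],-1).reshape(-1,1,2).astype(float),k,dc).reshape(384,512,2)
    return np.concatenate([p,np.ones((384,512,1))],-1)*d[...,None]@R.T+t
def ray(n,uv,z):
    k,dc,t,R=K(n); p=cv2.undistortPoints(np.array(uv,float).reshape(-1,1,2),k,dc).reshape(-1,2)
    r=np.c_[p,np.ones(len(p))]@R.T
    return t+r*((z-t[2])/r[:,2])[:,None]
def proj(n,P):
    k,dc,t,R=K(n); return cv2.projectPoints((np.atleast_2d(P)-t)@R,np.zeros(3),np.zeros(3),k,dc)[0].reshape(-1,2)
E
python3 - <<'E'
from h import *
for n in("scene","top"):
    im,d=optics.read_camera(n); cv2.imwrite(f"pics/{n}0.png",im); np.savez(f"{n}0.npz",im=im,d=d)
    c=optics.camera_info(n); print(n,c)
print(env.get_obs())
E
```

```text
pics
scene {'fovy': 57.91297593552467, 'cx': 250.33452176420383, 'cy': 193.65345278431238, 'dist_coeffs': array([0.02799774, 0.        , 0.        , 0.        , 0.        ]), 'xyz': array([1.24421943, 0.24039501, 0.7926536 ]), 'rotation': array([[-0.33549832,  0.63891682, -0.69226164],
       [ 0.94187342,  0.24135555, -0.23371342],
       [ 0.01775775, -0.7304333 , -0.68275315]])}
top {'fovy': 43.232528929341846, 'cx': 258.37429189242386, 'cy': 194.20729042586945, 'dist_coeffs': array([-0.10884353,  0.        ,  0.        ,  0.        ,  0.        ]), 'xyz': array([4.56827025e-01, 1.30638453e-03, 1.79946575e+00]), 'rotation': array([[-0.02441203, -0.99763594,  0.06423844],
       [-0.99968695,  0.02400887, -0.00704065],
       [ 0.00548171, -0.0643902 , -0.99790974]])}
{'time_s': 0.1, 'joint_positions': array([ 6.86234320e+01,  1.66839873e+01, -8.82661543e+00,  6.45561995e+01,
        1.63039194e-03,  8.20196558e+01]), 'dq': array([-0.04314755, -0.04906165,  0.08907382, -0.00395753,  0.02905383,
       -0.05760166]), 'joint_efforts': array([ 1.66449197e-03, -5.37974453e+01,  3.31919289e+01,  9.24856926e-03,
       -1.85719223e-04, -1.16537649e-05]), 'eef_pos': array([0.12146554, 0.51034454, 0.23080612]), 'ee_rot': array([[-9.72791103e-01,  2.31683547e-01, -4.51470603e-04],
       [ 2.31683909e-01,  9.72790527e-01, -1.07533683e-03],
       [ 1.90048474e-04, -1.15067658e-03, -9.99999320e-01]]), 'ft_force': array([ 0.16690191, -0.08667499, -0.24754857]), 'wrist_torque': array([ 0.01464698, -0.03505801,  0.00153767]), 'gripper_force': 0.0, 'gripper_width': 1.0015012814277446}
```

View pics/top0.png

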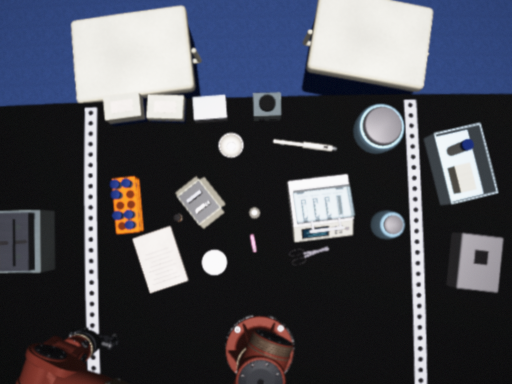

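View pics/scene0.png

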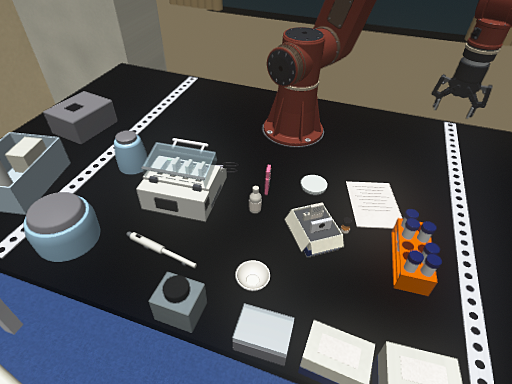

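The top view shows the analyser at (322,207) with its handle toward the robot, and the kit box at (202,202) with two slots. The bottle is at (254,212) and the pink look-alike at (253,243). I'll enlarge both.

```bash
python3 - <<'E'
from h import *
t=cv2.imread("pics/top0.png"); s=cv2.imread("pics/scene0.png")
def c(im,x,y,w,h): return cv2.resize(im[y:y+h,x:x+w],(400,300),interpolation=cv2.INTER_CUBIC)
# top analyser 80x60*... ; 
o=np.vstack([np.hstack([c(t,278,168,92,78-9),c(t,166,170,72,60-6)]),np.hstack([c(s,130,130,112,84+6),c(s,275,190,84,66)])])
cv2.imwrite("pics/crop0.png",o)
for n,pts in(("top",[(293,183),(348,176),(353,238),(295,241)]),):
    P=cloud(n,np.load(f"{n}0.npz")["d"])
    for u,v in pts: print(u,v,P[v,u].round(3))
P=cloud("top",np.load("top0.npz")["d"])
np.set_printoptions(linewidth=250)
print((P[172:244:3,286:358:3,2]*1000).astype(int))
print((P[176:228:3,172:230:3,2]*1000).astype(int))
E
```

```text
293 183 [ 0.603 -0.134  0.093]
348 176 [ 0.634 -0.35  -0.007]
353 238 [ 0.401 -0.359  0.003]
295 241 [ 0.397 -0.14   0.042]
[[  -7    1   -3    1  -12    6   -1  -10    1   -4  -10    5   -2   -4    1    3   -3   -6    2   -5   -2   -1    6   -2]
 [   1   -4   -1   10    5    0   -4    0    0    5    0    1    6  -12   -6    5    0   -8    5   88   87    0    0    0]
 [  -1   -1   -2    3   -5   -2   -6    0   -2   69   69   93   87   92   94   89   89   86   90   89   95    0   -6   -2]
 [   0    4   84   87   87   87   96   90   91   90   87   89   84   90   86   92   85   94   88   90   90    5   -7    0]
 [   0   86   90   94   89   84   92   81   89   93   91   95   88   85   95   89   85   85   85   94  135  145   -5    3]
 [   3   89   84   96   92   84   90   90   95   91   91  136  141  154  139  137  143  142  138  136  150  140   -3    4]
 [  -1   89 1799  139  132  140  143  137  140  143  146  144  142  149  144  146  144  144  143  143  143  151   -3    3]
 [  -2   61   84  139  136  137  144  151  145  147  140  146  146  149  138  142  151  148  146  145  148  144   -
[... 3131 characters left out ...]
   -1   63   51   54   63  101   76   58   57   58   50   57   63    0   -3    7]
 [   1   -1   -1   -3   -4    0   51   55   78   58   61   54   54   61   58   53   49   39    3    0]
 [  -2   51   49    6    0    0    0   62   58   62   69   66   62   63   51   47   40    0    2   -6]
 [  -6   39   40   10    3   10    3   -4   60   54   60   53   65   54   50    5    0    0   -2   -1]
 [   6    5   23    1    7   -3   -2    0   59   54   64   62   50   44    5   -2   -1   -5   -4   -2]
 [   5   -5 1799 1799    4   -7    9   -3   -5   67   57   49   43    0    0   -4    1   -2   -2    1]
 [  -6    2    1    2   -4    1    0    2   -1    0   47   32    3   -1    1   -2   -4    0   -5   -1]]
```

View pics/crop0.png

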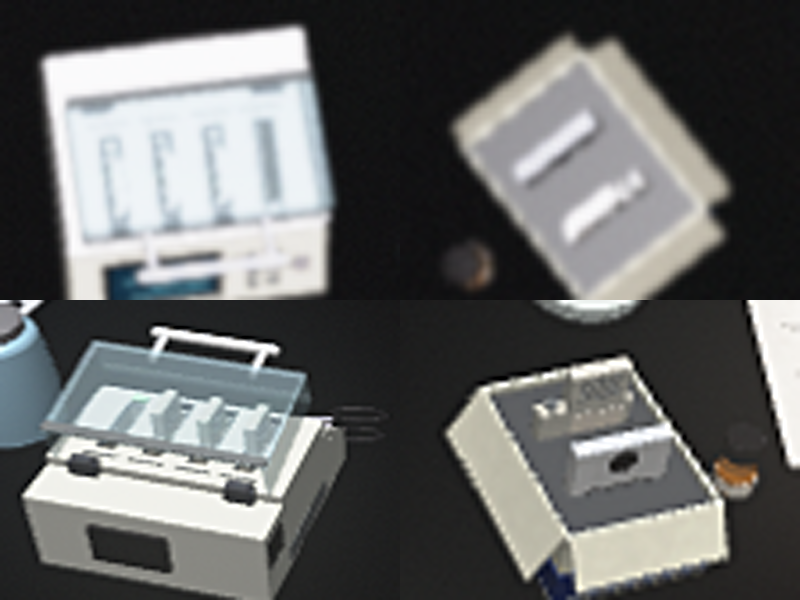

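The crop shows the free bay is the rightmost one in the top view (dark slot at about (340,205)), so analyser y = -63. The tabbed cartridge is in the kit slot nearer the robot, centred at about (206,208). Its port cap, and so its +x, points up and right. Next I'll measure both poses.

```bash
python3 - <<'E'
from h import *
np.set_printoptions(suppress=True,precision=4,linewidth=200)
t=cv2.imread("pics/top0.png"); g=cv2.cvtColor(t,cv2.COLOR_BGR2GRAY).astype(np.float32)
def edge(p,q,n=30,w=4,cut=.12):
    p,q=np.array(p,float),np.array(q,float); d=(q-p)/np.linalg.norm(q-p); nn=np.array([-d[1],d[0]])
    o=np.arange(-w,w+.01,.25); out=[]
    for s in np.linspace(cut,1-cut,n):
        c=p+(q-p)*s; xy=(c+o[:,None]*nn).astype(np.float32)
        pr=cv2.remap(g,xy[:,0].reshape(1,-1),xy[:,1].reshape(1,-1),cv2.INTER_LINEAR)[0]
        gr=np.abs(np.gradient(cv2.GaussianBlur(pr.reshape(1,-1),(0,0),2)[0])); gr=gr**2
        out.append(c+nn*(gr*o).sum()/gr.sum())
    return np.array(out)
def line(e,z):
    P=ray("top",e,z)[:,:2]; vx,vy,x0,y0=cv2.fitLine(P.astype(np.float32),cv2.DIST_HUBER,0,1e-5,1e-5).ravel()
    return np.array([vx,vy]),np.array([x0,y0])
# analyser rear edge z=.09; right edge z=.09
d,c=line(edge((287.7,181.8),(347.7,174.2)),.09); d2,c2=line(edge((347.9,174.5),(350,186),12,3),.09)
d3,c3=line(edge((288,183),(289.8,195),12,3),.09)
if d[1]<0:d=-d
print("yaw",np.degrees(np.arctan2(-d[0],d[1])),np.degrees(np.arctan2(d2[1],d2[0])))
X=np.array([d[1],-d[0]]);Y=d
s=(c2-c)@X; 
for cc in(c2,c3): print("side along Y",(cc-c)@Y, "rear corner",c+((cc-c)@Y)*Y)
# kit: insert rect & white blobs
b=cv2.resize(t[170:234,166:238],None,fx=8,fy=8,interpolation=cv2.INTER_CUBIC); bg=cv2.cvtColor(b,cv2.COLOR_BGR2GRAY)
print("levels",[int(bg[int((v-170+.5)*8),int((u-166+.5)*8)]) for u,v in((200,201),(193,196),(206,208),(188,190))])
m=((bg>205)*255).astype(np.uint8)
for k in cv2.findContours(m,0,2)[0]:
    if cv2.contourArea(k)<1000: continue
    bx=cv2.boxPoints(cv2.minAreaRect(k))/8+[165.56,169.56]
    for z in(.093,.107):
        P=ray("top",bx,z)[:,:2]; print(z,P.mean(0),np.linalg.norm(P-np.roll(P,1,0),axis=1)[:2],np.degrees(np.arctan2(*(P[0]-P[1])[::-1])),cv2.contourArea(k)/64)
cv2.imwrite("pics/kit8.png",b)
hm=np.load("top0.npz"); P=cloud("top",hm["d"])
w=(g>150)&(P[...,2]>.147)&(P[...,2]<.172); w[:220]=0; w[:,:300]=0; w[235:]=0;w[:,345:]=0
print("handle",P[w].mean(0),np.median(P[w],0),w.sum())
E
```

```text
yaw 5.4062285 6.7488394
side along Y -0.092323236 rear corner [ 0.6336 -0.3297]
side along Y 0.12463249 rear corner [ 0.6131 -0.1137]
levels [159, 235, 156, 153]
0.093 [0.4475 0.3088] [0.0213 0.0233] 179.129030757792 32.625
0.107 [0.4476 0.3063] [0.0211 0.0231] 179.12903075779218 32.625
0.093 [0.5056 0.149 ] [0.011  0.0659] 133.11523493772376 21.1015625
0.107 [0.5052 0.1478] [0.011  0.0654] 133.11523493772376 21.1015625
0.093 [0.5293 0.1909] [0.0142 0.0603] 127.49394109666382 48.0859375
0.107 [0.5287 0.1893] [0.014  0.0598] 127.49394109666375 48.0859375
0.093 [0.5665 0.2199] [0.0104 0.0587] 126.64230967369554 41.3125
0.107 [0.5656 0.2181] [0.0103 0.0582] 126.64230967369551 41.3125
handle [ 0.447  -0.2262  0.1575] [ 0.4414 -0.2202  0.1571] 179
```

View pics/kit8.png

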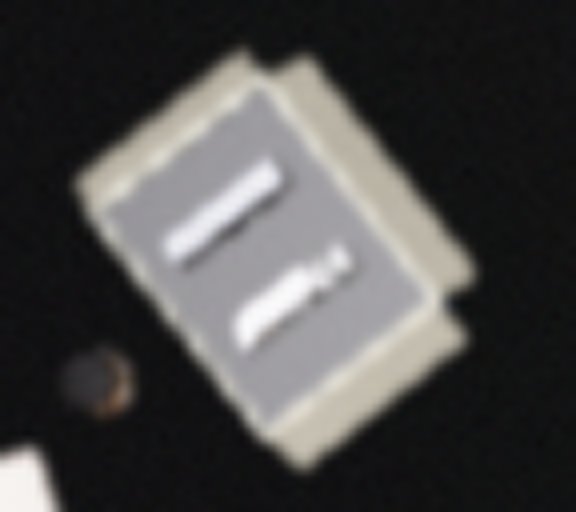

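The upper blob at crop (222,212) is the check plate, and the cartridge with its cap is at crop (292,297). Their long axis is at about -53°. Next I'll check the handle and work out the first move.

```bash
cat >> h.py <<'E'
def to(x,y,z,yawy=None):
    "shift cm in tool axes and turn rad from measured pose to TCP x,y,z with tool-y yaw deg"
    o=env.get_obs(); R=o["ee_rot"]; s=R.T@(np.array([x,y,z])-o["eef_pos"])*100
    a=np.degrees(np.arctan2(R[1,1],R[0,1])); tw=0 if yawy is None else np.radians((a-yawy+180)%360-180)
    return np.round(np.r_[s,tw],3)
E
python3 - <<'E'
from h import *
np.set_printoptions(suppress=True,precision=4)
t=cv2.imread("pics/top0.png").astype(int); d=np.load("top0.npz")["d"]; P=cloud("top",d)
w=(P[...,2]>.143)&(P[...,2]<.175); w[:226]=0; w[:,:300]=0; w[236:]=0;w[:,350:]=0
n,l,st,c=cv2.connectedComponentsWithStats(w.astype(np.uint8)); print(st[1:],c[1:])
v,u=np.nonzero(w); A=P[w]; print(np.polyfit(A[:,1],A[:,0],1),A.mean(0)[:3], A[:,1].min(),A[:,1].max())
print("box c",ray("top",[[198.8,201.7]],.06),"check from cart", ray("top",[[198.8,201.7]],.09))
print("handle px proj",proj("top",[.4419,-.2414,.157]))
print("up",to(.44,-.24,.235,6),"down",to(.44,-.24,.141,6))
E
```

```text
[[310 226  35   8 123]] [[326.2195 229.2764]]
[-0.0633  0.4228] [ 0.4378 -0.2374  0.158 ] -0.2976415251917763 -0.18115998462455984
box c [[0.547 0.204 0.06 ]] check from cart [[0.5454 0.2005 0.09  ]]
handle px proj [[327.3256 228.0428]]
up [-48.371 -65.613  -0.353   1.232] down [-48.373 -65.603   9.047   1.232]
```

move_arm --plan '[2.4, -48, -65.5, -2, 1.23, 2.4, -48, -65.5, -2, 1.23, 2.4, -48, -65.5, -2, 1.23, 2.4, -48, -65.5, -2, 1.23, 2.4, -48, -65.5, -2, 1.23, 2.4, -48, -65.5, -2, 1.23, 2.4, -48, -65.5, -2, 1.23, 2.4, -48, -65.5, -2, 1.23, 2.4, -48, -65.5, -2, 1.23, 2.4, -48, -65.5, -2, 1.23, 2.4, -48, -65.5, -2, 1.23, 2.4, -48, -65.5, -2, 1.23, 2.4, -48, -65.5, -2, 1.23, 2.4, -48, -65.5, -2, 1.23, 2.4, -48, -65.5, -2, 1.23, 2.4, -48, -65.5, -2, 1.23, 2.4, -48, -65.5, -2, 1.23, 2.4, -48, -65.5, 0, 1.23, 2.4, -48, -65.5, 0, 1.23, 2.4, -48, -65.5, 0, 1.23]' --force 30

```text
time_s: 1.77
eef_pos: [0.4375, -0.2412, 0.2302]
ee_rot: [[-0.105, 0.994, -0.0], [0.994, 0.105, -0.0], [-0.0, -0.0, -1.0]]
ft_force: [-0.4, 0.7, 0.0]
gripper_width: 0.282
gripper_force: 0.0
```

move_arm --plan '[2.4, 0, 0, 3, 0, 2.4, 0, 0, 6, 0, 2.4, 0, 0, 8, 0, 2.4, 0, 0, 8.9, 0, 2.4, 0, 0, 8.9, 0, 0.8, 0, 0, 8.9, 0, 0.8, 0, 0, 8.9, 0, 0.8, 0, 0, 8.9, 0, 0.8, 0, 0, 8.9, 0]' --force 25

```text
time_s: 2.52
eef_pos: [0.4373, -0.2378, 0.1433]
ee_rot: [[-0.107, 0.994, 0.001], [0.994, 0.107, -0.001], [-0.001, 0.001, -1.0]]
ft_force: [-0.0, 1.7, 0.9]
gripper_width: 0.112
gripper_force: 24.8
```

```bash
python3 - <<'E'
from h import *
im,d=optics.read_camera("scene"); cv2.imwrite("pics/s1.png",cv2.resize(im[90:220,100:290],(760,520),interpolation=cv2.INTER_CUBIC))
E
```

```text
(no output)
```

View pics/s1.png

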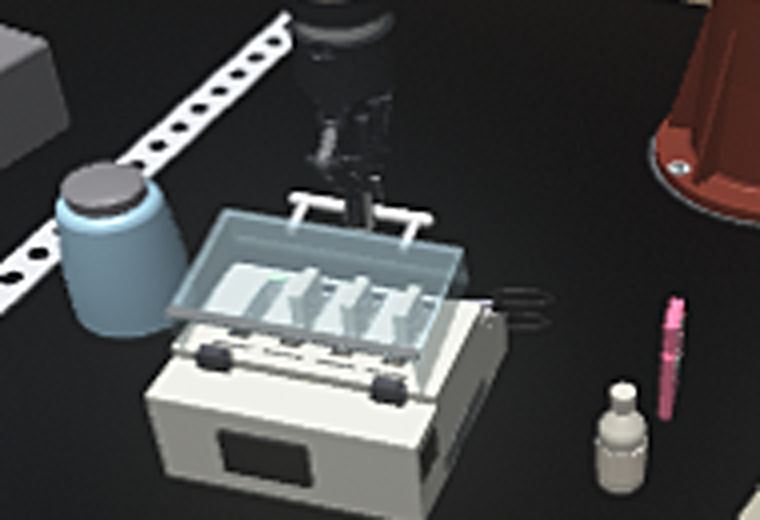

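The gripper holds the bar centrally between the posts. I'll follow the arc, checking force halfway.

move_arm --plan '[0.8, 0, 0.5, -1.2, 0, 0.8, 0, 1.3, -2.6, 0, 0.8, 0, 2.2, -3.8, 0, 0.8, 0, 3.2, -5.0, 0, 0.8, 0, 4.3, -6.1, 0, 0.8, 0, 5.6, -7.0, 0, 0.8, 0, 5.6, -7.0, 0]'

```text
time_s: 3.15
eef_pos: [0.4923, -0.2326, 0.216]
ee_rot: [[-0.106, 0.994, -0.001], [0.994, 0.106, -0.004], [-0.004, -0.001, -1.0]]
ft_force: [-18.8, 0.9, 27.5]
gripper_width: 0.112
gripper_force: 27.2
```

Force is radially outward, meaning the real start angle was about 1.7° lower. I'll correct the arc.

move_arm --plan '[0.8, 0, 0.1, -0.4, 0, 0.8, 0, 1.4, -1.2, 0, 0.8, 0, 2.8, -1.9, 0, 0.8, 0, 4.3, -2.4, 0, 0.8, 0, 4.3, -2.4, 0]'

```text
time_s: 3.57
eef_pos: [0.5378, -0.228, 0.2383]
ee_rot: [[-0.107, 0.994, 0.004], [0.994, 0.107, -0.003], [-0.003, 0.003, -1.0]]
ft_force: [-2.0, -2.7, 11.0]
gripper_width: 0.111
gripper_force: 27.3
```

move_arm --plan '[0.8, 0, 1.5, -0.5, 0, 0.8, 0, 3.1, -0.7, 0, 0.8, 0, 4.6, -0.7, 0, 0.8, 0, 6.2, -0.6, 0, 0.8, 0, 7.1, -0.5, 0, 0.8, 0, 7.1, -0.5, 0, 2.4, 0, 7.1, -0.5, 0, 2.4, 0, 7.1, -0.5, 0, 2.4, 0, 7.1, -4, 0, 2.4, 0, 7.1, -8, 0, 2.4, 0, 7.1, -10, 0]'

```text
time_s: 4.48
eef_pos: [0.6059, -0.2195, 0.3407]
ee_rot: [[-0.107, 0.994, 0.003], [0.994, 0.107, -0.001], [-0.002, 0.003, -1.0]]
ft_force: [0.7, -0.4, -0.2]
gripper_width: 0.283
gripper_force: 0.0
```

```bash
python3 - <<'E'
from h import *
print("kit hover",to(.5245,.196,.20,36.6), "via", to(.45,-.1,.33,36))
E
```

```text
kit hover [42.203 -3.695 13.983 -0.532] via [ 13.546 -14.224   0.998  -0.521]
```

move_arm --plan '[3, 42.2, -3.7, 4, -0.53, 3, 42.2, -3.7, 4, -0.53, 3, 42.2, -3.7, 4, -0.53, 3, 42.2, -3.7, 8, -0.53, 3, 42.2, -3.7, 8, -0.53, 3, 42.2, -3.7, 11, -0.53, 3, 42.2, -3.7, 14, -0.53, 3, 42.2, -3.7, 14, -0.53, 3, 42.2, -3.7, 14, -0.53, 3, 42.2, -3.7, 14, -0.53, 3, 42.2, -3.7, 14, -0.53, 3, 42.2, -3.7, 14, -0.53, 3, 42.2, -3.7, 14, -0.53]' --force 20

```text
time_s: 5.57
eef_pos: [0.5225, 0.1974, 0.1956]
ee_rot: [[-0.597, 0.802, -0.002], [0.802, 0.597, -0.0], [0.001, -0.002, -1.0]]
ft_force: [0.5, -1.3, 0.7]
gripper_width: 0.352
gripper_force: 0.0
```

```bash
python3 - <<'E'
from h import *
I={}
for n in("scene","top"):
    im,d=optics.read_camera(n); I[n]=im; np.savez(f"{n}1.npz",im=im,d=d); cv2.imwrite(f"pics/{n}1.png",im)
a=cv2.resize(I["top"][170:245,280:360],(480,450),interpolation=cv2.INTER_CUBIC)
b=cv2.resize(I["scene"][120:220,130:200+36][:, :71*0+71],(320,450),interpolation=cv2.INTER_CUBIC)
cv2.imwrite("pics/a1.png",np.hstack([a,cv2.resize(I["scene"][130:220,130:194],(320,450),interpolation=cv2.INTER_CUBIC)]))
print(to(.5245,.196,.08,36.6))
E
```

```text
[ 2.000e-03  3.200e-02  1.169e+01 -2.000e-03]
```

View pics/a1.png

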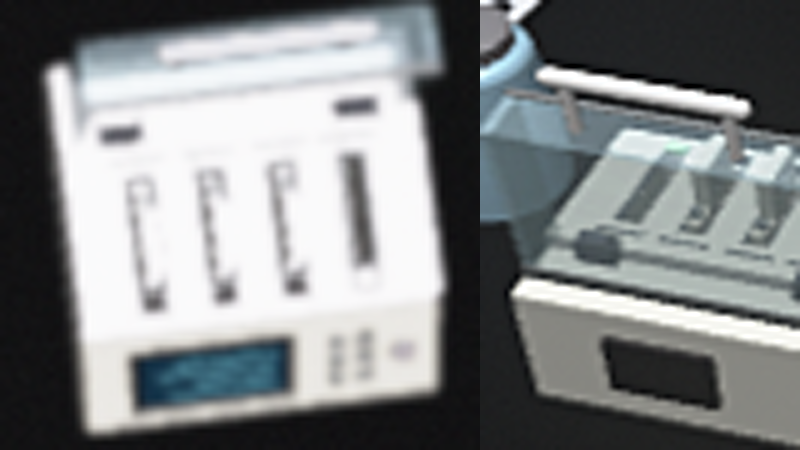

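The hood is up. The free bay's dark mouth is at crop (360,212), which is top-view pixel (340,205). In the scene view it shows through the hood at crop (650,190). I'll measure the bay from both views.

```bash
python3 - <<'E'
from h import *
np.set_printoptions(suppress=True,precision=4)
g=cv2.cvtColor(cv2.imread("pics/top1.png"),cv2.COLOR_BGR2GRAY).astype(np.float32)
sub=g[193:216,335:347]; print(sub.astype(int))
w=np.clip(235-sub,0,None); w[w<40]=0
v,u=np.mgrid[193:216,335:347]
uv=np.c_[u[w>0],v[w>0]]; W=w[w>0]
P=ray("top",uv,.098)[:,:2]; c=(P*W[:,None]).sum(0)/W.sum(); C=np.cov(P.T,aweights=W); e,V=np.linalg.eigh(C)
print("bay top",c,"yaw",np.degrees(np.arctan(V[1,1]/V[0,1])),"len,wid",np.sqrt(e[::-1]*12))
# side silhouettes of deck: right edge rows
def cross(rows,u0,u1,up):
    out=[]
    for r in rows:
        x=g[r,u0:u1]; k=np.nonzero((x[:-1]>120)!=(x[1:]>120))[0]; k=k[-1] if up else k[0]
        out.append((u0+k+(120-x[k])/(x[k+1]-x[k]),r))
    return np.array(out)
for nm,e in(("right",cross(range(189,216),345,358,1)),):
    for z in(.1,.09):
        Q=ray("top",e,z)[:,:2]; k=np.polyfit(Q[:,0],Q[:,1],1); print(nm,z,"yaw",np.degrees(np.arctan(k[0])),"dist bay to edge", (c[1]-np.polyval(k,c[0]))*np.cos(np.arctan(k[0])))
im=cv2.imread("pics/scene1.png"); print("proj bay scene",proj("scene",[*c,.098]))
gs=cv2.cvtColor(im,cv2.COLOR_BGR2GRAY); print(gs[156:178,150:172])
E
```

```text
[[242 241 241 245 246 247 248 249 249 250 250 250]
 [246 241 238 238 239 241 247 249 250 250 250 250]
 [243 222 196 188 186 208 239 248 250 250 250 250]
 [239 197 149 118 120 169 231 248 250 250 250 250]
 [240 205 156 106  95 153 227 247 250 250 250 250]
 [242 212 161 113  94 142 221 247 250 250 250 250]
 [244 221 164 113  89 132 216 246 249 250 250 250]
 [246 230 173 111  86 123 211 246 250 250 250 250]
 [248 235 181 121  87 116 201 243 249 250 250 250]
 [248 236 182 131  92 105 181 238 248 250 250 250]
 [248 237 193 146  99 100 167 232 248 250 250 250]
 [248 239 202 153  99  96 161 230 247 249 250 250]
 [248 240 208 157 100  93 153 227 247 250 250 250]
 [249 242 215 163 101  85 137 220 246 250 250 250]
 [249 245 226 170 103  80 125 212 246 249 250 250]
 [249 246 232 178 112  81 119 203 244 249 250 250]
 [250 247 236 182 120  87 111 190 240 248 250 250]
 [250 248 236 182 130  93 104 178 237 248 250 250]
 [250 248 237 192 145  97  98 167 232 248 250 250]
 [250 248 239 202 152 101 100 165 231 247 249 250]
 [250 248 240 206 156 124 130 177 232 248 250 250]
 [250 249 244 221 185 188 198
[... 1668 characters left out ...]
8 101 101  97 119 169 183 179
  178 178 181 185]
 [178 181 181 180 178 179 182 173 129  96  99 101  99  99 139 186 183 179
  177 178 180 176]
 [177 178 178 180 180 180 177 144  95  97 100  98 102 141 185 184 181 180
  180 181 183 166]
 [180 180 179 179 179 183 164 104  88  93  95  93 118 169 184 181 181 180
  181 184 176 135]
 [182 184 184 185 186 187 187 176 160 154 129 117 151 184 180 178 181 181
  182 177 159 145]
 [179 175 178 132 117 131 143 159 178 190 189 186 183 182 180 179 180 182
  185 165  93 105]
 [ 95  98 106 109 125 140 140 136 122 123 113 138 149 162 181 182 185 186
  180 161 151 133]
 [ 90  95  97  98  99  95  92 130 168 184 171 154 168 181 183 165 120 143
  168 172 189 188]]
```

move_arm --plan '[3, 0, 0, 4, 0, 3, 0, 0, 8, 0, 3, 0, 0, 10.5, 0, 3, 0, 0, 11.6, 0, 3, 0, 0, 11.6, 0]'

```text
time_s: 6.08
eef_pos: [0.5229, 0.1943, 0.0783]
ee_rot: [[-0.593, 0.805, -0.004], [0.805, 0.593, -0.001], [0.001, -0.003, -1.0]]
ft_force: [-1.9, -0.4, 0.9]
gripper_width: 0.349
gripper_force: 0.0
```

Both views agree: the bay is at (0.523, -0.296) with yaw about 5.4°. Now I'll pinch the cartridge.

move_arm --plan '[3, 0, 0.2, 0, 0, 3, 0, 0.2, 0, 0, 0.7, 0, 0.2, 0, 0, 0.7, 0, 0.2, 0, 0, 0.7, 0, 0.2, 0, 0, 0.7, 0, 0.2, 0, 0, 0.7, 0, 0.2, 0, 0]' --force 20

```text
time_s: 6.67
eef_pos: [0.526, 0.1969, 0.0817]
ee_rot: [[-0.595, 0.804, 0.001], [0.804, 0.595, -0.001], [-0.002, 0.001, -1.0]]
ft_force: [-2.2, -2.7, 8.8]
gripper_width: 0.124
gripper_force: 19.4
```

move_arm --plan '[0.7, 0, 0.2, -0.5, 0, 0.7, 0, 0.2, -1.5, 0, 0.7, 0, 0.2, -3, 0, 0.7, 0, 0.2, -5, 0, 0.7, 0, 0.2, -8, 0, 0.7, 0, 0.2, -11, 0, 0.7, 0, 0.2, -14, 0, 0.7, 0, 0.2, -17, 0, 0.7, 0, 0.2, -17, 0, 0.7, 0, 0.2, -17, 0]'

```text
time_s: 7.5
eef_pos: [0.5285, 0.1989, 0.2527]
ee_rot: [[-0.595, 0.804, 0.005], [0.804, 0.595, 0.001], [-0.002, 0.005, -1.0]]
ft_force: [-0.4, -0.2, -1.3]
gripper_width: 0.114
gripper_force: 20.6
```

```bash
python3 - <<'E'
from h import *
for n in("scene","top"):
    im,d=optics.read_camera(n); cv2.imwrite(f"pics/{n}2.png",im); np.savez(f"{n}2.npz",im=im,d=d)
o=env.get_obs(); print(o["eef_pos"],o["gripper_width"],o["ft_force"])
u,v=proj("scene",o["eef_pos"])[0].astype(int); print(u,v)
im=cv2.imread("pics/scene2.png"); cv2.imwrite("pics/c2.png",cv2.resize(im[v-45:v+75,u-80:u+80],(800,600),interpolation=cv2.INTER_CUBIC))
y=np.radians(5.4); X=np.array([np.cos(y),np.sin(y)])
g=np.array([.5229,-.296])-.006*X; print("hover",g,to(*g,.23,95.4))
E
```

```text
[0.52694614 0.19846737 0.24998272] 0.11312366520091068 [ 0.25620117 -0.62162388 -1.00660971]
326 165
hover [ 0.51692663 -0.29656465] [-39.196 -30.253   2.     -1.028]
```

View pics/c2.png

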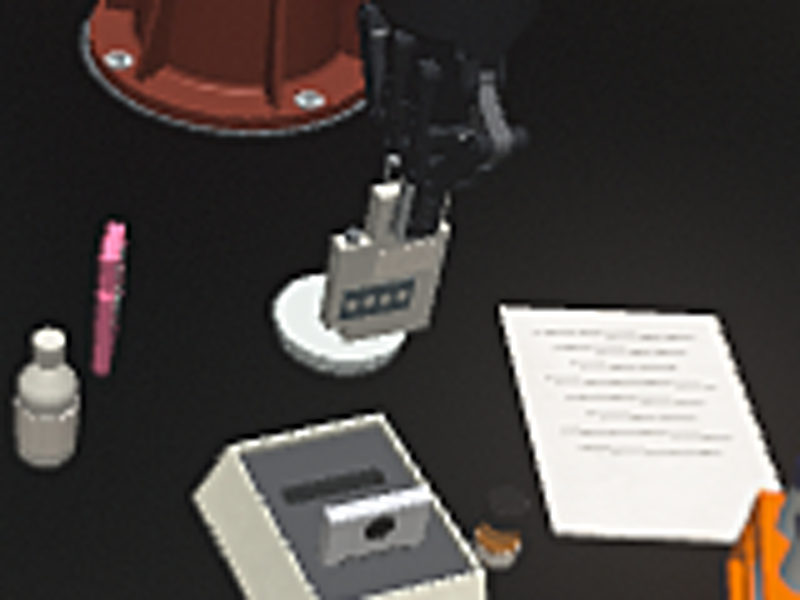

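The cartridge hangs upright. The cap is toward -y and the key cut-out is at lower left, matching its +x. I'll measure where it sits in the hand.

```bash
python3 - <<'E'
from h import *
np.set_printoptions(suppress=True,precision=4,linewidth=220)
im=cv2.imread("pics/scene2.png"); gs=cv2.cvtColor(im,cv2.COLOR_BGR2GRAY).astype(int)
u0,v0=246,120
print(gs[162:190,308:338])
o=env.get_obs(); R=o["ee_rot"]; T=o["eef_pos"]
def plane(uv,yo=.005):
    k,dc,t,Rc=K("scene"); p=cv2.undistortPoints(np.array(uv,float).reshape(-1,1,2),k,dc).reshape(-1,2)
    r=np.c_[p,np.ones(len(p))]@Rc.T; n=R[:,1]; P=t+r*(((T+yo*n-t)@n)/(r@n))[:,None]
    return (P-T)@R*1000
# crop scale 5: corners seen at crop px
for nm,c in(("right bottom",(430,330)),("right top shoulder",(447,225)),("key step bottom",(347,340)),("left above key",(325,322)),("left top",(333,240)),("tab left",(368,230))):
    print(nm,plane([(c[0]/5+u0-.4,c[1]/5+v0-.4)]).round(1))
E
```

```text
[[ 26  27  27  28  26  28  28  28  26  27  24  43 107 106 126 126  93  61  98  91  22  30  35  43  36  31  87  50  28  29]
 [ 28  27  27  27  28  26  26  28  27  25  29  86 104 107 127 128  96  63 106  90  25  37  35  36  33  27  81  19  25  30]
 [ 26  27  27  28  27  26  27  24  21  20  25  85 104 119 125 110  64  83 112  67  45  33  41  41  31  24 177  69  19  29]
 [ 27  27  26  27  25  23  19  22  71  35  18 104 100 119 126 108  64  89 114  41  28  34  35  43  30  45 254 221  13  28]
 [ 28  28  26  23  14   4  15  96 145 136 126  92  95 125 125 107  91  87 112  16  22  26  23  19  16  95 146 147  14  30]
 [ 28  27  26  29  96 217 255  43  93 115 207 169  94 122 124 124 123  96 105  51  55  55  55 116 118 125 129 108  19  30]
 [ 28  28  26  23  79 203 255 132  95 118 255 228 142 121 121 123 123 115 111 108 118 172 172 134 177 136 131  48  24  32]
 [ 28  28  25  29  80 125 242 189 188 149 140 132 120 118 119 119 124 129 132 182 140 144 141 139 143 137 134  43  27  33]
 [ 27  27  25  30  83  98 132 125 128 122 117 117 120 128 179 137 137 139 139 142 137 136 134 139 139 130 137  21  3
[... 1851 characters left out ...]

 [238 240 244 243 248 164  82 112 120 120 117 114 111 108 105 105 146 188 197  75  46  43  37  34  35  37  39  38  38  38]
 [237 238 239 241 246 245 158  98 108 105 106 145 181 185 251 248 249 255 247  20  25  32  34  36  37  37  38  39  38  39]
 [240 238 238 238 240 243 207 173 185 251 246 246 244 242 245 246 253 255  96  17  33  36  36  37  40  37  37  39  39  39]
 [248 243 240 239 239 240 240 241 241 245 243 242 242 243 245 251 247 143  17  26  36  36  38  37  39  37  39  39  40  39]]
right bottom [[26.5  5.  71.4]]
right top shoulder [[21.7  5.  -0.8]]
key step bottom [[-22.7   5.   66.5]]
left above key [[-37.7   5.   50.3]]
left top [[-41.6   5.   -4.9]]
tab left [[-23.    5.   -7.2]]
```

```bash
python3 - <<'E'
from h import *
np.set_printoptions(suppress=True,precision=2,linewidth=220)
o=env.get_obs(); R=o["ee_rot"]; T=o["eef_pos"]
def plane(uv,yo=.005,R=R,T=T):
    k,dc,t,Rc=K("scene"); p=cv2.undistortPoints(np.array(uv,float).reshape(-1,1,2),k,dc).reshape(-1,2)
    r=np.c_[p,np.ones(len(p))]@Rc.T; n=R[:,1]; P=t+r*(((T+yo*n-t)@n)/(r@n))[:,None]
    return (P-T)@R*1000
gs=cv2.cvtColor(cv2.imread("pics/scene2.png"),cv2.COLOR_BGR2GRAY).astype(float)
def cr(x,th): 
    k=np.nonzero((x[:-1]>th)&(x[1:]<=th))[0][-1]; return k+(x[k]-th)/(x[k]-x[k+1])
r=np.array([(326+cr(gs[v,326:340],80),v) for v in range(168,185)])
P=plane(r); k=np.polyfit(P[:,2],P[:,0],1); print("right edge tilt deg",np.degrees(np.arctan(k[0])),"x at z=10,60",np.polyval(k,[10,60]))
b=np.array([(u,180+cr(gs[180:190,u],75)) for u in range(328,331)]); print(plane(b))
# dish side bottom: bright below
b=[]
for u in range(316,326):
    x=gs[180:190,u]; j=np.nonzero((x[:-1]<150)&(x[1:]>=150))[0][0]; b.append((u,180+j+(150-x[j])/(x[j+1]-x[j])))
P=plane(b); print(P[:,[0,2]].T); k=np.polyfit(P[:,0],P[:,2],1); print("bottom tilt",np.degrees(np.arctan(k[0])))
# label bottom dark edge
# reference: empty-hand vertical check with check plate edges in scene1
g1=gs
for v in range(220,234,2): print(v, g1[v,305:335].astype(int))
E
```

```text
right edge tilt deg 0.5333048512196178 x at z=10,60 [23.58 24.05]
[[15.42  5.   68.97]
 [18.38  5.   69.11]
 [21.25  5.   68.79]]
[[-19.7  -16.85 -13.84 -11.    -8.29  -5.29  -2.42   0.62   3.47   6.14]
 [ 67.06  66.92  67.68  67.43  66.35  67.04  66.9   67.66  67.38  66.04]]
bottom tilt -0.8040803068394302
220 [ 72  71  85  97  96  92  89  84  78  78 122 166 215 250 247 248 246 251 248 250 246 248 253 207 209 186 161 139 255  12]
222 [ 98  98  97  97  93 101 205 255 251 252 252 249 250 251 236 214 218 167 155 143 140 120 125 127 129 133 126  89 124 193]
224 [ 97  97  96  96  95  98 109 183 162 161 138 140 129 128 137  68  33  28  27  40 141 134 133 134 135 138 109  93  94  96]
226 [ 97  96  97  96  96 107 110 131 135 135 135 132 132 139  16  23  26  28  74 132 136 135 133 134 137 129  93  97  98  95]
228 [ 94  96  97  97  99 112 117 139 136 135 135 132 134 138 132 134 137 133 143 136 138 140 140 142 132  98  96  97  98  98]
230 [ 85  94  96  95  95 113 130 138 137 139 139 138 140 142 123  93  92  79  87  92  97  92  90  96  97  98  98  98  98  98]
232 [155  84  95  96  97 112 143 142 119  77  93  93  96  89  94  99  98  97  98  98  98  98  98  99  98  99  99  98  99  98]
```

The cartridge sits square in the hand, with an x offset of about 0 and its underside 67.5 mm below the TCP. I'll carry it over the bay.

move_arm --plan '[0.7, -39.2, -30.2, 0, -1.028, 0.7, -39.2, -30.2, 0, -1.028, 0.7, -39.2, -30.2, 0, -1.028, 0.7, -39.2, -30.2, 0, -1.028, 0.7, -39.2, -30.2, 0, -1.028, 0.7, -39.2, -30.2, 0, -1.028, 0.7, -39.2, -30.2, 0, -1.028, 0.7, -39.2, -30.2, 0, -1.028, 0.7, -39.2, -30.2, 0, -1.028, 0.7, -39.2, -30.2, 0, -1.028, 0.7, -39.2, -30.2, 0, -1.028, 0.7, -39.2, -30.2, 0, -1.028, 0.7, -39.2, -30.2, 0, -1.028, 0.7, -39.2, -30.2, 0, -1.028, 0.7, -39.2, -30.2, 0, -1.028, 0.7, -39.2, -30.2, 0, -1.028, 0.7, -39.2, -30.2, 0, -1.028]'

```text
time_s: 9.02
eef_pos: [0.5174, -0.295, 0.2497]
ee_rot: [[-0.995, -0.095, -0.001], [-0.095, 0.995, 0.001], [0.001, 0.001, -1.0]]
ft_force: [-0.2, 0.7, 0.2]
gripper_width: 0.112
gripper_force: 20.6
```

```bash
python3 - <<'E'
from h import *
for i in range(4):
    optics.read_camera("scene"); o=env.get_obs(); print(o["eef_pos"].round(4),to(.5169,-.2965,.175,95.4),o["gripper_width"],o["ft_force"].round(1))
im,d=optics.read_camera("top"); cv2.imwrite("pics/top3.png",im)
E
```

```text
[ 0.5176 -0.2949  0.25  ] [ 8.000e-02 -1.590e-01  7.501e+00  1.000e-03] 0.11102790562353469 [ 0.5  0.4 -0.3]
[ 0.5177 -0.295   0.2502] [ 9.400e-02 -1.480e-01  7.524e+00  2.000e-03] 0.11448057074158889 [-0.6  0.6 -0.1]
[ 0.5178 -0.2951  0.2504] [ 1.020e-01 -1.320e-01  7.537e+00  1.000e-03] 0.11492695074191671 [ 0.9 -0.  -0.9]
[ 0.5178 -0.2953  0.2505] [ 1.040e-01 -1.120e-01  7.548e+00  1.000e-03] 0.1118245955716332 [ 0.7 -0.2  0.3]
```

move_arm --plan '[0.7, 0.1, -0.1, 3, 0, 0.7, 0.1, -0.1, 6, 0, 0.7, 0.1, -0.1, 7.5, 0, 0.7, 0.1, -0.1, 7.5, 0, 0.7, 0.1, -0.1, 7.8, 0, 0.7, 0.1, -0.1, 8.1, 0, 0.7, 0.1, -0.1, 8.3, 0, 0.7, 0.1, -0.1, 8.4, 0, 0.7, 0.1, -0.1, 8.4, 0]'

```text
time_s: 10.02
eef_pos: [0.5169, -0.2975, 0.1668]
ee_rot: [[-0.996, -0.094, 0.001], [-0.094, 0.996, -0.001], [-0.001, -0.001, -1.0]]
ft_force: [-0.9, -0.2, 0.6]
gripper_width: 0.113
gripper_force: 20.6
```

```bash
python3 - <<'E'
from h import *
for i in range(2):
    im,_=optics.read_camera("scene"); o=env.get_obs(); print(o["eef_pos"].round(4),to(.5169,-.2965,.175,95.4),o["gripper_force"],o["ft_force"].round(1))
cv2.imwrite("pics/c4.png",cv2.resize(im[110:200,115:235],(800,600),interpolation=cv2.INTER_CUBIC))
E
```

```text
[ 0.5169 -0.2975  0.1669] [-0.007  0.104 -0.815 -0.   ] 20.62096506357193 [-0.2 -0.6 -0.8]
[ 0.5169 -0.2975  0.1668] [-0.011  0.1   -0.822 -0.   ] 20.620579719543457 [0.3 0.4 0.3]
```

View pics/c4.png

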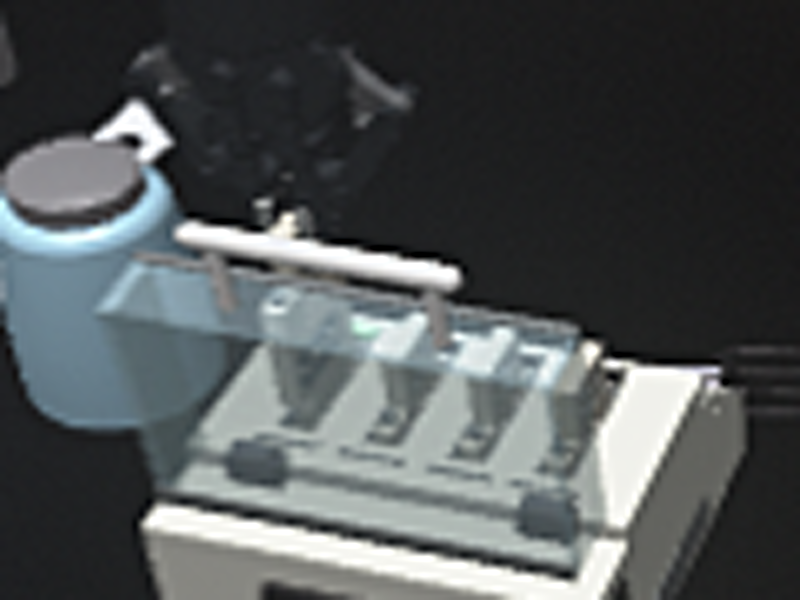

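The cartridge is poised at the mouth of the free bay (crop (300,400)) beside the three running ones, with no contact yet. I'll ease it in.

move_arm --plan '[0.7, 0, 0.1, 0.1, 0, 0.7, 0, 0.1, 0.3, 0, 0.7, 0, 0.1, 0.5, 0, 0.7, 0, 0.1, 0.7, 0, 0.7, 0, 0.1, 0.7, 0]'

```text
time_s: 10.53
eef_pos: [0.5163, -0.2962, 0.1587]
ee_rot: [[-0.996, -0.094, -0.001], [-0.094, 0.996, 0.0], [0.001, 0.001, -1.0]]
ft_force: [-0.1, 1.0, -0.7]
gripper_width: 0.113
gripper_force: 20.6
```

It's through the bevel with no force. I'll continue down.

move_arm --plan '[0.7, 0, 0, 0.3, 0, 0.7, 0, 0, 0.6, 0, 0.7, 0, 0, 0.9, 0, 0.7, 0, 0, 1.2, 0, 0.7, 0, 0, 1.5, 0, 0.7, 0, 0, 1.5, 0]'

```text
time_s: 11.03
eef_pos: [0.5163, -0.2961, 0.1435]
ee_rot: [[-0.996, -0.094, -0.001], [-0.094, 0.996, 0.001], [0.001, 0.001, -1.0]]
ft_force: [-0.1, -0.3, -0.5]
gripper_width: 0.109
gripper_force: 20.6
```

move_arm --plan '[0.7, 0, 0, 0.3, 0, 0.7, 0, 0, 0.6, 0, 0.7, 0, 0, 0.9, 0, 0.7, 0, 0, 1.2, 0, 0.7, 0, 0, 1.5, 0, 0.7, 0, 0, 1.8, 0, 0.7, 0, 0, 2.1, 0, 0.7, 0, 0, 2.4, 0, 0.7, 0, 0, 2.7, 0, 0.7, 0, 0, 2.9, 0, 0.7, 0, 0, 2.9, 0, 0.7, 0, 0, 2.9, 0]'

```text
time_s: 12.03
eef_pos: [0.5165, -0.2963, 0.1152]
ee_rot: [[-0.996, -0.094, -0.0], [-0.094, 0.996, 0.0], [0.0, 0.0, -1.0]]
ft_force: [-0.4, 0.4, -0.7]
gripper_width: 0.11
gripper_force: 20.6
```

move_arm --plan '[0.7, 0, 0, 0.2, 0, 0.7, 0, 0, 0.4, 0, 0.7, 0, 0, 0.55, 0, 0.7, 0, 0, 0.7, 0, 0.7, 0, 0, 0.8, 0, 0.7, 0, 0, 0.8, 0]'

```text
time_s: 12.53
eef_pos: [0.5165, -0.2963, 0.107]
ee_rot: [[-0.996, -0.094, -0.0], [-0.094, 0.996, 0.0], [0.0, 0.0, -1.0]]
ft_force: [-0.5, -0.5, -0.7]
gripper_width: 0.109
gripper_force: 20.6
```

move_arm --plan '[0.7, 0, 0, 0.05, 0, 0.7, 0, 0, 0.1, 0, 0.7, 0, 0, 0.1, 0]'

```text
time_s: 12.78
eef_pos: [0.5167, -0.2964, 0.1065]
ee_rot: [[-0.996, -0.094, 0.0], [-0.094, 0.996, -0.0], [-0.0, -0.0, -1.0]]
ft_force: [-0.6, -0.2, 1.0]
gripper_width: 0.112
gripper_force: 20.9
```

move_arm --plan '[0.7, 0, 0, 0.05, 0, 0.7, 0, 0, 0.05, 0]'

```text
time_s: 12.95
eef_pos: [0.5168, -0.2965, 0.1065]
ee_rot: [[-0.996, -0.094, 0.001], [-0.094, 0.996, -0.001], [-0.001, -0.001, -1.0]]
ft_force: [-1.4, 0.7, 5.3]
gripper_width: 0.116
gripper_force: 21.6
```

Floor contact at about 5 N, so it is home. I'll release and back up.

move_arm --plan '[2.2, 0, 0, 0, 0, 2.2, 0, 0, 0, 0, 2.2, 0, 0, 0, 0, 2.2, 0, 0, -1, 0, 2.2, 0, 0, -3, 0, 2.2, 0, 0, -6, 0, 2.2, 0, 0, -10, 0, 2.2, 0, 0, -14, 0, 2.2, -3, 12, -18, 0, 2.2, -3, 20, -20, 0, 2.2, -3, 30, -20, 0, 2.2, -3, 30, -20, 0, 2.2, -3, 30, -20, 0, 2.2, -3, 30, -20, 0, 2.2, -3, 30, -20, 0, 2.2, -3, 30, -20, 0]'

```text
time_s: 14.28
eef_pos: [0.5177, 0.0094, 0.3077]
ee_rot: [[-0.995, -0.097, 0.002], [-0.097, 0.995, 0.001], [-0.002, 0.001, -1.0]]
ft_force: [0.1, -0.1, 0.8]
gripper_width: 0.26
gripper_force: 0.0
```

```bash
python3 - <<'E'
from h import *
np.set_printoptions(suppress=True,precision=4)
I={}
for n in("scene","top"):
    I[n],d=optics.read_camera(n); np.savez(f"{n}5.npz",im=I[n],d=d)
a=cv2.resize(I["top"][170:245,280:360],(480,450),interpolation=cv2.INTER_CUBIC)
cv2.imwrite("pics/a5.png",np.hstack([a,cv2.resize(I["scene"][130:220,130:194],(320,450),interpolation=cv2.INTER_CUBIC)]))
P=cloud("top",np.load("top5.npz")["d"]); y=np.radians(5.4); X=np.array([np.cos(y),np.sin(y)]);Y=np.array([-X[1],X[0]])
bay=np.array([.5229,-.296])
for b in range(4):
    c=bay+.042*b*Y; q=(P[...,:2]-c); m=(np.abs(q@X+.006)<.015)&(np.abs(q@Y)<.004)&(P[...,2]>.11)&(P[...,2]<.16); print(b,m.sum(),P[m][:,2].mean() if m.sum() else None)
h=np.array([.6059,-.2195]); print("handle hover",to(*h,.345,6.1))
E
```

```text
0 20 0.12895130607733946
1 19 0.12995215415572972
2 24 0.13026328462555722
3 22 0.13107450290263725
handle hover [ -6.505 -23.508  -3.755   1.563]
```

View pics/a5.png

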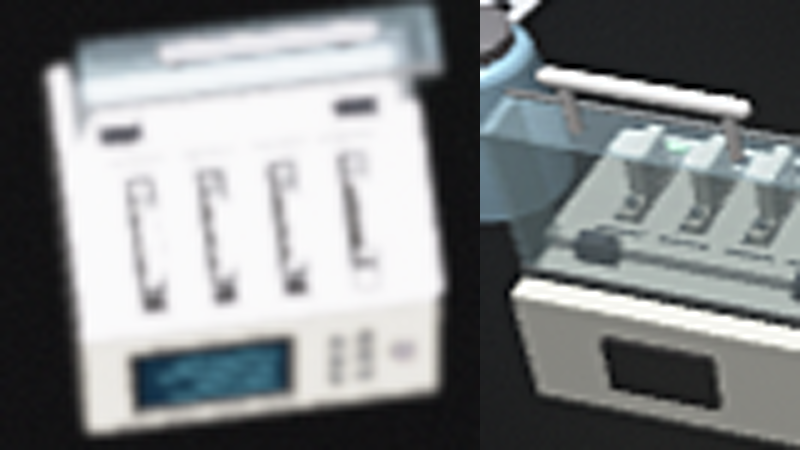

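The fresh cartridge stands in the right-hand bay at the same height as the others (about 130 mm), port cap to the rear. Back to the handle.

move_arm --plan '[2.4, -6.5, -23.5, -3.8, 1.563, 2.4, -6.5, -23.5, -3.8, 1.563, 2.4, -6.5, -23.5, -3.8, 1.563, 2.4, -6.5, -23.5, -3.8, 1.563, 2.4, -6.5, -23.5, -3.8, 1.563, 2.4, -6.5, -23.5, -3.8, 1.563, 2.4, -6.5, -23.5, -3.8, 1.563, 2.4, -6.5, -23.5, -3.8, 1.563, 2.4, -6.5, -23.5, -3.8, 1.563, 2.4, -6.5, -23.5, -3.8, 1.563, 2.4, -6.5, -23.5, -3.8, 1.563, 2.4, -6.5, -23.5, -3.8, 1.563, 2.4, -6.5, -23.5, -3.8, 1.563, 2.4, -6.5, -23.5, -3.8, 1.563, 2.4, -6.5, -23.5, -3.8, 1.563, 2.4, -6.5, -23.5, -3.8, 1.563]' --force 25

```text
time_s: 15.72
eef_pos: [0.6048, -0.2232, 0.3439]
ee_rot: [[-0.104, 0.995, -0.0], [0.995, 0.104, -0.0], [-0.0, -0.0, -1.0]]
ft_force: [-0.5, 0.5, -0.3]
gripper_width: 0.279
gripper_force: 0.0
```

```bash
python3 - <<'E'
from h import *
print(to(.6059,-.2195,.2425,6.1),env.get_obs()["eef_pos"])
d=np.load("top5.npz"); P=cloud("top",d["d"]); g=d["im"].min(-1)
m=(P[...,2]>.235)&(P[...,2]<.275); m[:165]=0;m[185:]=0;m[:,300:][:, 50:]=0; m[:,:300]=0
A=P[m]; print(m.sum(),A.mean(0),np.median(A[:,2]))
print("bar z via proj rows",proj("top",[[.6059,-.2195,.25]]))
E
```

```text
[ 3.6100e-01  1.4700e-01  1.0141e+01 -3.0000e-03] [ 0.60481663 -0.22323574  0.34391157]
128 [ 0.60756887 -0.22261615  0.25176412] 0.25163287162877546
bar z via proj rows [[323.14124583 177.36343638]]
```

move_arm --plan '[2.4, 0.2, 0.2, 4, 0, 2.4, 0.2, 0.2, 8, 0, 2.4, 0.2, 0.2, 10, 0, 2.4, 0.2, 0.2, 10.6, 0, 2.4, 0.2, 0.2, 10.6, 0, 0.8, 0.2, 0.2, 10.6, 0, 0.8, 0.2, 0.2, 10.6, 0, 0.8, 0.2, 0.2, 10.6, 0, 0.8, 0.2, 0.2, 10.6, 0]'

```text
time_s: 16.47
eef_pos: [0.6076, -0.2209, 0.2395]
ee_rot: [[-0.102, 0.995, 0.002], [0.995, 0.102, -0.001], [-0.002, 0.002, -1.0]]
ft_force: [-0.2, -0.5, 3.9]
gripper_width: 0.116
gripper_force: 25.6
```

move_arm --plan '[0.8, 0, -1.6, -0.25, 0, 0.8, 0, -3.1, -0.35, 0, 0.8, 0, -4.7, -0.25, 0, 0.8, 0, -6.2, 0, 0, 0.8, 0, -7.7, 0.4, 0, 0.8, 0, -9.2, 0.95, 0, 0.8, 0, -10.5, 1.65, 0, 0.8, 0, -10.5, 1.65, 0]'

```text
time_s: 17.13
eef_pos: [0.5006, -0.2314, 0.2217]
ee_rot: [[-0.101, 0.995, -0.001], [0.995, 0.101, -0.001], [-0.001, -0.001, -1.0]]
ft_force: [-3.2, 1.0, 2.8]
gripper_width: 0.11
gripper_force: 25.8
```

move_arm --plan '[0.8, 0, -1.3, 0.85, 0, 0.8, 0, -2.5, 1.85, 0, 0.8, 0, -3.6, 2.95, 0, 0.8, 0, -4.6, 4.15, 0, 0.8, 0, -5.45, 5.45, 0, 0.8, 0, -6.15, 6.85, 0, 0.8, 0, -6.7, 8.3, 0, 0.8, 0, -7.1, 9.5, 0, 0.8, 0, -7.1, 9.5, 0]'

```text
time_s: 17.88
eef_pos: [0.4321, -0.2382, 0.1253]
ee_rot: [[-0.102, 0.995, 0.0], [0.995, 0.102, 0.001], [0.001, 0.0, -1.0]]
ft_force: [2.9, 2.4, -3.6]
gripper_width: 0.113
gripper_force: 26.5
```

move_arm --plan '[0.8, 0, -0.1, 0.4, 0, 0.8, 0, -0.15, 0.8, 0, 0.8, 0, -0.2, 1.1, 0, 0.8, 0, -0.2, 1.3, 0, 0.8, 0, -0.2, 1.3, 0]'

```text
time_s: 18.3
eef_pos: [0.4299, -0.2385, 0.1131]
ee_rot: [[-0.102, 0.995, -0.0], [0.995, 0.102, 0.0], [0.0, 0.0, -1.0]]
ft_force: [0.3, 3.2, -1.6]
gripper_width: 0.113
gripper_force: 26.8
```

move_arm --plan '[0.8, 0, 0, 0.2, 0, 0.8, 0, 0, 0.4, 0, 0.8, 0, 0, 0.4, 0]'

```text
time_s: 18.55
eef_pos: [0.4298, -0.2388, 0.1107]
ee_rot: [[-0.102, 0.995, 0.0], [0.995, 0.102, -0.001], [-0.001, 0.0, -1.0]]
ft_force: [-5.7, 5.6, 18.4]
gripper_width: 0.115
gripper_force: 29.0
```

The hood is on its stop (18 N). I'll release, withdraw and check.

move_arm --plan '[0.8, 0, 0, 0.2, 0, 2.4, 0, 0, 0.2, 0, 2.4, 0, 0, 0.2, 0, 2.4, 0, 0, 0.2, 0, 2.4, 0, 0, -2, 0, 2.4, 0, 0, -5, 0, 2.4, 0, 0, -9, 0, 2.4, 0, 0, -13, 0, 2.4, 4, 0, -16, 0, 2.4, 8, -2, -18, 0, 2.4, 12, -4, -18, 0, 2.4, 16, -4, -18, 0, 2.4, 20, -4, -18, 0, 2.4, 24, -4, -18, 0, 2.4, 24, -4, -18, 0, 2.4, 24, -4, -18, 0]'

```text
time_s: 19.88
eef_pos: [0.3651, -0.0017, 0.2896]
ee_rot: [[-0.106, 0.994, 0.001], [0.994, 0.106, -0.0], [-0.0, 0.001, -1.0]]
ft_force: [0.4, 0.4, -0.3]
gripper_width: 0.286
gripper_force: 0.0
```

```bash
python3 - <<'E'
from h import *
np.set_printoptions(suppress=True,precision=4)
I={}
for n in("scene","top"):
    I[n],d=optics.read_camera(n); np.savez(f"{n}6.npz",im=I[n],d=d)
cv2.imwrite("pics/a6.png",np.hstack([cv2.resize(I["top"][170:245,280:360],(400,375),interpolation=cv2.INTER_CUBIC),cv2.resize(I["scene"][110:220,110:227],(400,375),interpolation=cv2.INTER_CUBIC)]))
P=cloud("top",np.load("top6.npz")["d"]); y=np.radians(5.4); X=np.array([np.cos(y),np.sin(y)]);Y=np.array([-X[1],X[0]])
q=P[...,:2]-(np.array([.5229,-.296])+.063*Y); a,b=q@X,q@Y
for x in(-.087,-.045,-.02,0,.02,.045):
    m=(abs(a-x)<.006)&(abs(b)<(.05 if x<-.08 else .09)); z=P[m][:,2]; print(x,m.sum(),np.median(z),np.median(z[z>.11]))
E
```

```text
-0.087 106 0.1260274002518066 0.12763023787616468
-0.045 183 0.14068580768675476 0.14068580768675476
-0.02 179 0.13992849734148471 0.13992849734148471
0 183 0.14039412968950327 0.14039412968950327
0.02 184 0.14068423085534687 0.14068423085534687
0.045 179 0.14029787037879138 0.14029787037879138
```

View pics/a6.png

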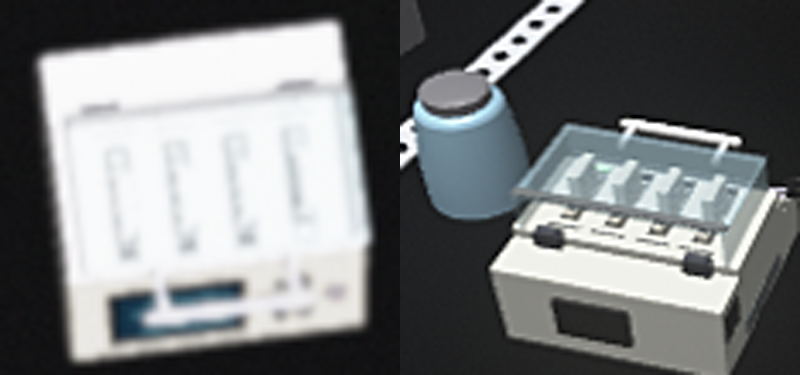

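The roof is level at about 140 mm from back to front, so the hood is shut, with all four cartridges standing beneath it and the gripper clear. Handing in.

```bash
python3 -c "
from workcell import env
print(env.finish_job())"
```

```text
the job is handed in; nothing more can be done
None
```

The fresh cartridge is fully home in the free bay, the same way round as the others. The hood is shut, the arm is clear, and I handed the job in at about 20 s; no verdict came back.

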